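# Set the gap of the setting fixture and lock it

## Task

Set the jaw gap of the setting fixture: with a fingertip laid lightly on top of the knurled wheel, roll it in strokes towards the jaws until the pointer on the sliding jaw lines up with the blade of the gauge rider, then gently push the lock lever well over to the far side of the fixture, without forcing it against its stop. Move the jaw only by the wheel, and do not grip anything, shift the rider, or disturb the loose parts and tools round about.

Things in the scene. Friction and masses are not known exactly. Their poses are not given: they have to be found in the camera images.
- fixture: Setting fixture, bolted to the bench: grey base plate 150 (x) x 340 (y) x 18 mm. Origin: centre of its underside. +y: the way the jaw closes; +x: its far side, away from the robot. In y: lock lever at -140, wheel at -60, jaw from -8 to 28 at first, face of the blue fixed anvil at 85 mm (top 64 mm above the bench). White gauge rail along y at x = 49 mm, 14 mm wide, its top 52 mm above the bench.
- wheel: Knurled steel wheel, diameter 56, 24 mm wide, on edge between two blue cheeks (over both 60 mm in x, 70 mm in y, top 65 mm above the bench). Origin: wheel centre, 45 mm above the bench; the axle lies along the fixture's x. The frame turns with the wheel. Friction about 1.6 N at the rim; it stays where it is left. Pressed with 3 to 15 N it follows the fingertip; over 38 N is too hard.
- wheel_top (a point): Top of the wheel's rim, the part to roll: middle of its width, 73 mm above the bench; fixed to the fixture, does not turn. Moving the rim here to the fixture's +y closes the gap: 28 mm of rim travel (1 rad) moves the jaw 10 mm; the other way opens it. The axes are the fixture's.
- jaw: Sliding steel jaw, 50 x 36 x 40 mm, driven by the wheel along the fixture's +y; 45 mm of travel in all. Origin: under the middle of its front (closing) face, on the base plate. Carries a dark pointer blade. Not to be touched.
- pointer_tip (a point): Tip of the jaw's pointer: a dark blade, 4 mm wide in y, that sticks out of the jaw in the fixture's +x over the white gauge rail. Point: centre line of the blade's top at its tip, 59 mm above the bench.
- gauge_mark (a point): The gauge mark: tip of the dark blade, 4 mm wide in y, of the small brass rider on the far side of the gauge rail, pointing in the fixture's -x at the pointer. Point: centre line of the blade's top at its tip, 59 mm above the bench. It stands 12 to 32 mm in +y from the pointer's start. Lined up: same y in the fixture frame (tips are 1 mm apart in x). Axes: the fixture's.
- lock: Lock lever with a black ball, hinged in a blue block 70 (x) x 50 (y) mm, top 43 mm above the bench. Origin: the pivot, at x = 0, y = -140 mm of the fixture, 40 mm above the bench; hinge line along the fixture's y. Swings 1.05 rad, from leaning to the fixture's -x (near side, start) to leaning to +x (far side). 1.1 N at the ball moves it; stays where left. Over 60 N is too hard.
- lock_tip (a point): Centre of the ball (diameter 26 mm) on the lock lever's end, 55 mm from the pivot. In the fixture's frame it starts at x = -21 to -16 mm, 91 to 93 mm above the bench; upright at 95 mm; against its hard stop it is at x = +33 mm, 84 mm above the bench. It counts as over from x = +17 mm.
- cap_nut: Loose brass cap nut, diameter 26, 26 mm high, standing on the base plate at about x = -52, y = 40 to 120 mm. Bystander. Origin: centre of the underside.
- nozzle: Loose steel nozzle, diameter 18, 30 mm high, standing on the base plate at about x = 58, y = -75 mm. Bystander. Origin: centre of the underside.
- injector: Loose injector, 130 x 26 x 26 mm, lying beyond the fixture. Bystander.
- bowl: Loose steel bowl, diameter 110, 40 mm high, to the left. Bystander.
- jar: Loose jar with black cap, diameter 60, 75 mm high, to the right. Bystander.
- screwdriver: Loose screwdriver lying beyond the fixture to the right. Bystander.
- wrench: Loose steel wrench lying to the right. Bystander.

How it is judged:
On the way, in this order (a step that is already met when the one before it is completed fails the run):
1. the pointer is lined up with the gauge mark while the lock lever is still on the near side (y of pointer_tip in the frame of gauge_mark between -0.003 and 0.003 m and linear speed of jaw below 0.003 m/s and x of lock_tip in the frame of fixture below -0.008 m), for 0.3 s.
2. the lock lever is pushed well over (y of pointer_tip in the frame of gauge_mark between -0.003 and 0.003 m and x of lock_tip in the frame of fixture above 0.017 m), for 0.2 s.
At the end, for the whole second after the job is handed in: The jaw's pointer stands within 3 mm of the gauge mark along the slide, at rest, and the lock lever is over to the far side (its ball at least 17 mm past the pivot; the stop is at 33 mm) (all of step 2 and linear speed of jaw below 0.003 m/s); the robot touches nothing.
It fails at once if the jaw is pushed directly (contact force between any of the fingers, the arm and jaw above 2 N).
It fails at once if the gauge rider is shifted (distance of gauge_mark from where it was at the start of the episode above 0.002 m).
It fails at once if the wheel or the lever is gripped or pressed hard (over 38 N on the wheel, 60 N on the lever) (contact force between the fingers and wheel above 38 N or contact force between the fingers and lock above 60 N).
It fails at once if a bystander is shifted, lifted or knocked over (distance of any of cap_nut, nozzle, injector, bowl, jar, screwdriver, wrench from where it was at the start of the episode above 0.02 m).
It also fails if it takes over 61 s, if anything falls off the work surface, if the arm or the gripper's body presses on something with over 40 N, if the wrist force passes 120 N, or if a joint passes its speed limit or range.

## Robot

A 7-joint arm with a two-finger parallel gripper is mounted at the origin on the work surface. World frame = base frame: x ahead of the robot, y to its left, z up, the work surface at z = 0. Lengths are in m, angles in rad, forces in N, time in s.
With the tool pointing down it reaches from about 0.35 to 0.9 m from the base axis. Payload 8.1 kg.
Tool frame: the origin (TCP) lies between the finger pads; the fingertips stand 11 mm ahead of it and the grasp point (between the pads) lies 8 mm behind it; z points along the fingers, y is the line along which they close (so a half turn about z gives the same grasp; the last joint's range is limited). The gripper opens to 92 mm and grips with 3 to 60 N. Pads are 19 mm wide; open, the fingers measure 130 mm over their backs; the gripper's body (75 mm by 190 mm) begins 47 mm behind the grasp point.
Start: joints at [1.115, 0.434, 0.025, 1.573, -0.012, 1.134, -0.075], TCP at [0.216, -0.587, 0.238] pointing down, gripper open.
Joint ranges: [-2.62, 2.62], [-0.44, 2.09], [-1.27, 1.32], [0.08, 2.57], [-1.32, 4.46], [0.12, 2], [-2.74, 2.74]. Speed limits (rad/s): [2.22, 2.22, 3.01, 3.01, 3.14, 3.14, 3.14].

## Interface

Orientations are given as a rotation vector (axis times angle).
In Python, from cell import observe, get_image, camera_params, sign_off gives the robot as it stands.
- The arm moves only by the shell command python3 -m pendant 'ROWS' [FORCE]. ROWS is JSON, one flat list of numbers, 7 for each row, row after row: the shift along the tool's x, y, z in m, then the turn, a rotation vector about the tool's x, y, z in rad, then the finger opening in m, from 0 to 0.0918. In form: [dx, dy, dz, rx, ry, rz, jaw, dx, dy, dz, rx, ry, rz, jaw, ...]. A call has 1 to 10 rows; each row shifts and turns the commanded pose from where the row before left it, along the tool's axes as they then stand; what a row does not reach is not made up. A row lasts 1/8 s, in which the tool goes at most 62.5 mm and 10.7 degrees, less where a joint would pass 70% of its speed; a pose out of reach is approached as far as the arm can. A call is refused whole if a number of a shift passes 0.0625 or a number of a turn 0.188, either way. A call with a gripper value outside its range is refused whole. The fingers move at their own pace and stop on an object; FORCE is the grip in N (left out, the last holds). Time passes only in rows, so rows that do not move let the fingers close. It gives the time, the measured TCP pose, the force, the opening and the grip force at its end, in the units of the state.
- observe(): the state, without advancing time (a new reading comes with each control period).
- get_image(name): name is "scene" or "top" or "wrist"; returns the picture (384x512x3 uint8, red, green, blue); there is no depth.
- camera_params(name): a dict with "intrinsics" (3x3 intrinsics, pixels), "eye" and "rotation" of the camera in the world; the wrist camera has in their place "T_tool_cam" (4x4, takes a point from camera to tool coordinates, whose origin is the TCP and whose axes are the flange's). Camera axes: x right, y down, z forward; pixel columns grow to the right and rows downward; lengths in m; the calibration is good to about 2 mm. A picture is of the moment at which its call begins: read the wrist's pose just before it. camera_params takes no time and is no camera call.
- sign_off(): hands the job in; it is judged then, once.
The state is a dict: "clock": time; "joints": joint angles; "dq": joint speeds; "joint_efforts": joint torques, N m; "position": TCP position; "ee_rot": TCP orientation; "force": force on the tool from outside, world axes, zero at the start; "ft_torque": the same for the moment, N m; "width": opening from 0.0 (shut) to 1.0 (fully open); "gripper_force": force on a finger pad.
Only numpy, scipy, OpenCV 4.12 (cv2) and the standard library are available. Lean on these libraries where they do the work, as an engineer would, in place of code of your own. Each camera call takes 0.05 s, during which the arm holds its last target. There are 200 camera calls.

## Working session

There is one attempt and no reset: what is moved stays moved. The work goes in short steps, Python scripts to look and compute and a shell command to move; the robot and the scene stay as the last step left them, time stands still between calls to the robot, and variables do not carry over. Pictures are saved under pics/ and viewed, at most 10 in all, crops included, and the job is handed in when it is done.

```bash
ls; mkdir -p pics; python3 - <<'E'
from cell import *
import cv2
o=observe();print(o)
for n in("top","scene"):
    cv2.imwrite(f"pics/{n}0.png",get_image(n)[:,:,::-1]);print(n,camera_params(n))
print(camera_params("wrist"))
E
```

```text
pics
{'clock': 0.0, 'joints': array([ 1.11540221,  0.43523963,  0.02494704,  1.57409746, -0.01158033,
        1.13400108, -0.07507456]), 'dq': array([-0.00129898,  0.00120529, -0.00296856, -0.00088788, -0.00084591,
       -0.00025276,  0.00072093]), 'joint_efforts': array([-3.25449901e-04, -6.67859745e+01,  9.85190570e-01, -3.14466155e+01,
       -6.04325999e-02,  4.30128293e-02,  1.57829218e-04]), 'position': array([ 0.21573415, -0.58605609,  0.23693419]), 'ee_rot': array([-3.09132755e+00, -5.51008282e-01,  6.74395394e-04]), 'force': array([-0.08157022, -0.08441472,  0.15396007]), 'ft_torque': array([-0.0527697 , -0.03663542, -0.00791332]), 'gripper_force': 0.0, 'width': 1.0002860357165504}
top {'intrinsics': array([[469.00083686,   0.        , 255.49267357],
       [  0.        , 469.00083686, 193.13122766],
       [  0.        ,   0.        ,   1.        ]]), 'eye': array([0.33202734, 0.00875873, 1.41835573]), 'rotation': array([-2.11340947,  2.1294202 , -0.20088468])}
scene {'intrinsics': array([[468.17907468,   0.        , 261.61737665],
       [  0.        , 468.17907468, 191.84247592],
       [  0.        ,   0.        ,   1.        ]]), 'eye': array([ 1.54918   , -0.24293677,  0.74573131]), 'rotation': array([-1.80314973, -1.36619471,  0.76126395])}
{'intrinsics': array([[297.27204505,   0.        , 253.15390471],
       [  0.        , 297.27204505, 194.43558592],
       [  0.        ,   0.        ,   1.        ]]), 'T_tool_cam': array([[-3.91627564e-04, -9.50597564e-01, -3.10425703e-01,
         8.55840337e-02],
       [ 9.99999839e-01, -2.44942429e-04, -5.11509912e-04,
         6.83979435e-04],
       [ 4.10203651e-04, -3.10425854e-01,  9.50597507e-01,
        -1.47815758e-01],
       [ 0.00000000e+00,  0.00000000e+00,  0.00000000e+00,
         1.00000000e+00]])}
```

View pics/top0.png

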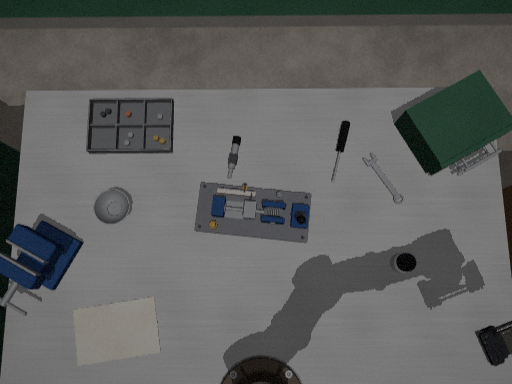

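View pics/scene0.png

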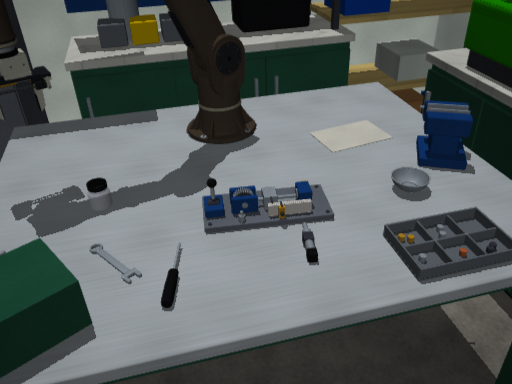

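The top view shows the fixture with plate corners near (202,183), (312,192), (307,242) and (196,231). The jaw end is on the left (world +y) and the lever with its black ball is near (300,217). The jar is at (404,262), clear of it.

```bash
cat > h.py <<'E'
import numpy as np, cv2
from scipy.spatial.transform import Rotation as R
from scipy.optimize import least_squares
from cell import *
def cam(n,o=None):
    c=camera_params(n);K=c["intrinsics"]
    if n!="wrist": return K,R.from_rotvec(c["rotation"]).as_matrix() if np.ndim(c["rotation"])==1 else c["rotation"],c["eye"]
    o=o or observe();T=c["T_tool_cam"];Rt=R.from_rotvec(o["ee_rot"]).as_matrix()
    return K,Rt@T[:3,:3],Rt@T[:3,3]+o["position"]
def proj(c,P):
    K,Rc,e=c;p=(np.atleast_2d(P)-e)@Rc@K.T;return p[:,:2]/p[:,2:]
def back(c,uv,z):
    K,Rc,e=c;uv=np.atleast_2d(uv);d=np.c_[uv,np.ones(len(uv))]@np.linalg.inv(K).T@Rc.T
    return e+d*((z-e[2])/d[:,2:])
def fx(q,P):  # fixture->world, q=(x,y,yaw)
    P=np.atleast_2d(P);return R.from_euler("z",q[2]).apply(P)+[q[0],q[1],0]
def fit(c,uv,P,q0):
    return least_squares(lambda q:(proj(c,fx(q,P))-uv).ravel(),q0,loss="soft_l1")
def totool(o,d): return R.from_rotvec(o["ee_rot"]).inv().apply(d)
E
python3 - <<'E'
from h import *
c=cam("top")
P=np.array([[75,170,18],[75,-170,18],[-75,-170,18],[-75,170,18]])/1e3
uv=np.array([[202,183],[312,192],[307,242],[196,231]])
r=fit(c,uv,P,[.4,0,0]);print(r.x,r.fun.round(1))
q=r.x
print("wheeltop",fx(q,[0,-.06,.073]),"lock",fx(q,[-.018,-.14,.092]))
o=observe();M=R.from_rotvec(o["ee_rot"]).as_matrix();print(M.round(3))
t=fx(q,[-.04,-.01,.27])[0];print("view target",t,totool(o,t-o["position"]))
E
```

```text
[ 0.5438558   0.01309977 -0.10063448] [-0.8 -0.6  0.3  0.6  1.7 -0.2 -0.6  0.2]
wheeltop [[ 0.53782792 -0.04659667  0.073     ]] lock [[ 0.51188181 -0.12438355  0.092     ]]
[[ 0.938  0.345 -0.001]
 [ 0.345 -0.938  0.001]
 [-0.    -0.001 -1.   ]]
view target [0.50305353 0.00716895 0.27      ] [ 0.47457363 -0.45753191 -0.03238723]
```

```bash
python3 -m pendant '[0.042,-0.042,-0.003,0,0,0,0,0.042,-0.042,-0.003,0,0,0,0,0.042,-0.042,-0.003,0,0,0,0,0.042,-0.042,-0.003,0,0,0,0,0.042,-0.042,-0.003,0,0,0,0,0.042,-0.042,-0.003,0,0,0,0,0.042,-0.042,-0.003,0,0,0,0,0.042,-0.042,-0.003,0,0,0,0,0.042,-0.042,-0.003,0,0,0,0,0.042,-0.042,-0.003,0,0,0,0]'
python3 -m pendant '[0.042,-0.042,-0.003,0,0,0,0,0,0,0,0,0,0.15,0,0,0,0,0,0,0.15,0,0,0,0,0,0,0.152,0,0,0,0,0,0,0,0,0,0,0,0,0,0,0]'
python3 - <<'E'
from h import *
o=observe();print(o["clock"],o["position"],o["force"],R.from_rotvec(o["ee_rot"]).as_matrix().round(3))
cv2.imwrite("pics/w1.png",get_image("wrist")[:,:,::-1])
E
```

```text
clock: 1.35
position: [0.4653, -0.0456, 0.2678]
ee_rot: [3.093, 0.551, -0.0]
force: [1.3, -0.7, -0.2]
width: 0.006
gripper_force: 0.0
clock: 2.1
position: [0.4898, 0.0066, 0.2706]
ee_rot: [3.138, -0.15, -0.0]
force: [1.0, 0.3, 0.0]
width: 0.007
gripper_force: 0.0
2.1 [0.48976792 0.00664964 0.27057882] [1.01001647 0.27838093 0.01027345] [[ 0.995 -0.096 -0.   ]
 [-0.096 -0.995 -0.   ]
 [-0.     0.    -1.   ]]
```

View pics/w1.png

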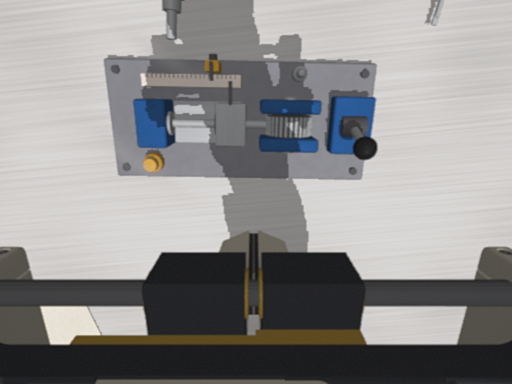

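The wrist view shows everything: plate corners at (106,58), (375,61), (364,179), (117,178), pointer near (230,85) and gauge blade near (212,78). I'll enlarge it to refine these.

```bash
python3 - <<'E'
from h import *
im=cv2.imread("pics/w1.png")
a=cv2.resize(im[45:190,100:385],None,fx=2.8,fy=2.8,interpolation=cv2.INTER_CUBIC)
b=cv2.resize(im[48:112,190:250],None,fx=8,fy=8,interpolation=cv2.INTER_CUBIC)[:600-a.shape[0]] 
b=cv2.resize(im[48:72+16,185:285],None,fx=4.8,fy=4.8,interpolation=cv2.INTER_CUBIC)
out=np.zeros((a.shape[0]+b.shape[0],a.shape[1],3),np.uint8);out[:a.shape[0]]=a;out[a.shape[0]:,:b.shape[1]]=b
print(a.shape,b.shape);cv2.imwrite("pics/w1z.png",out)
o=observe();c=cam("wrist",o);print(proj(c,[o["position"]-[0,0,.011]]))
P=np.array([[75,170,18],[75,-170,18],[-75,-170,18],[-75,170,18]])/1e3
r=fit(c,np.array([[106,58],[375,61],[364,179],[117,178.]]),P,[.54,.013,-.1]);print(r.x,r.fun.round(1))
E
```

```text
(406, 798, 3) (192, 480, 3)
[[252.95950096 248.35650461]]
[ 0.545533    0.01791784 -0.10506025] [-3.7  0.9  2.6  0.3 -1.2 -0.3  1.4 -1.3]
```

View pics/w1z.png

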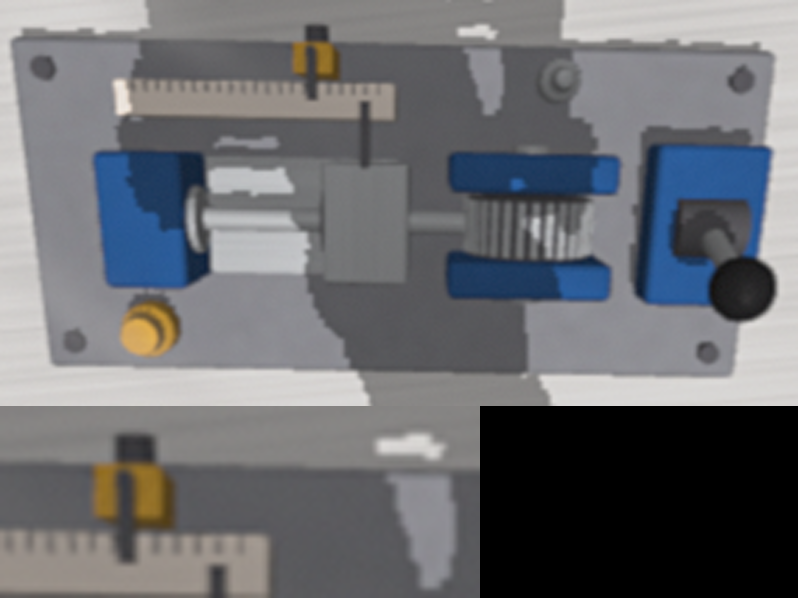

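The enlarged crop gives the corners at (104.3,59.6), (376.1,63.6), (361.8,178.9), (118.6,174.6). The pointer tip is at (230.1,81.4) and the mark tip at (211.3,80.3).

```bash
cat >> h.py <<'E'
def tofx(q,W): return R.from_euler("z",-q[2]).apply(np.atleast_2d(W)-[q[0],q[1],0])
E
python3 - <<'E'
from h import *
o=observe();c=cam("wrist",o)
P=np.array([[75,170,18],[75,-170,18],[-75,-170,18],[-75,170,18]])/1e3
r=fit(c,np.array([[104.3,59.6],[376.1,63.6],[361.8,178.9],[118.6,174.6]]),P,[.54,.013,-.1]);q=r.x;print(q,r.fun.round(1))
t=tofx(q,back(c,[[230.1,81.4],[211.3,80.3]],.059));print("pointer,mark",t.round(4),t[1,1]-t[0,1])
px=lambda x,y:(x/2.8+100,y/2.8+45)
print("wheel cheeks far/near corners z65",tofx(q,back(c,[px(450,155),px(619,160),px(609,298),px(447,297)],.065)).round(4))
print("ball",tofx(q,back(c,[px(743,289)],.092)).round(4))
print("jaw top front, z58",tofx(q,back(c,[px(325,282),px(326,165)],.058)).round(4))
print("nut",tofx(q,back(c,[px(143,335)],.044)).round(4))
w=fx(q,[0,-.06,.073])[0];print("wheeltop",w)
s=fx(q,[0,-.075,.073+.011+.02])[0]; print("start",s,totool(o,s-o["position"]))
E
```

```text
[ 0.54449117  0.01800061 -0.11090585] [-1.6 -0.7  1.7 -0.5  0.5  1.2 -0.5  2.1]
pointer,mark [[0.0493 0.0101 0.059 ]
 [0.0502 0.0313 0.059 ]] 0.021235376593895926
wheel cheeks far/near corners z65 [[ 0.0294 -0.0249  0.065 ]
 [ 0.0285 -0.0934  0.065 ]
 [-0.0277 -0.094   0.065 ]
 [-0.0283 -0.0249  0.065 ]]
ball [[-0.0188 -0.1403  0.092 ]]
jaw top front, z58 [[-0.0237  0.0279  0.058 ]
 [ 0.0247  0.0262  0.058 ]]
nut [[-0.0514  0.1136  0.044 ]]
wheeltop [ 0.53785046 -0.04163076  0.073     ]
start [ 0.53619028 -0.05653861  0.104     ] [0.05231712 0.05834243 0.16663206]
```

```bash
python3 -m pendant '[0.0132,0.013,0.03,0,0,0.015,0,0.013,0.013,0.035,0,0,0,0,0.013,0.013,0.035,0,0,0,0,0.013,0.013,0.035,0,0,0,0,0,0,0.03,0,0,0,0,0,0,0,0,0,0,0]'
python3 - <<'E'
from h import *
q=[0.54449117,0.01800061,-0.11090585]
o=observe();print(o["clock"],o["force"],"yaw",R.from_rotvec(o["ee_rot"]).as_matrix()[:,0])
print("tip fx",tofx(q,o["position"]-[0,0,.011]).round(4))
E
```

```text
clock: 2.9
position: [0.5344, -0.051, 0.1038]
ee_rot: [-3.136, 0.177, 0.007]
force: [0.2, -0.3, 0.4]
width: 0.007
gripper_force: 0.0
2.9 [ 0.24662921 -0.27179784  0.37762957] yaw [ 0.99360663 -0.11280169 -0.00465213]
tip fx [[-0.0024 -0.0697  0.0928]]
```

```bash
python3 -m pendant '[0.002,0.001,0.008,0,0,0,0,0,0,0.008,0,0,0,0,0,0,0,0,0,0,0]'; python3 -m pendant '[0,0,0.002,0,0,0,0,0,0,0,0,0,0,0]';  python3 -m pendant '[0,0,0.0015,0,0,0,0,0,0,0,0,0,0,0]'
```

```text
clock: 3.28
position: [0.5378, -0.0519, 0.0898]
ee_rot: [3.136, -0.179, -0.0]
force: [-0.1, 0.0, 1.1]
width: 0.005
gripper_force: 0.0
clock: 3.52
position: [0.538, -0.052, 0.0879]
ee_rot: [3.136, -0.179, 0.0]
force: [0.5, 0.4, 0.2]
width: 0.0
gripper_force: 0.0
clock: 3.78
position: [0.5379, -0.052, 0.0862]
ee_rot: [3.136, -0.179, -0.0]
force: [0.2, -0.4, 0.1]
width: 0.001
gripper_force: 0.0
```

```bash
python3 -m pendant '[0,0,0.0015,0,0,0,0,0,0,0,0,0,0,0]'; python3 -m pendant '[0,0,0.001,0,0,0,0,0,0,0,0,0,0,0]';  python3 -m pendant '[0,0,0.0005,0,0,0,0,0,0,0,0,0,0,0]'
```

```text
clock: 4.03
position: [0.5379, -0.052, 0.0846]
ee_rot: [3.136, -0.179, -0.0]
force: [0.0, -0.5, 0.1]
width: 0.004
gripper_force: 0.0
clock: 4.28
position: [0.5378, -0.052, 0.0837]
ee_rot: [3.136, -0.179, -0.0]
force: [-0.4, -0.2, -0.6]
width: 0.006
gripper_force: 0.0
clock: 4.53
position: [0.538, -0.052, 0.0833]
ee_rot: [3.136, -0.179, 0.0]
force: [0.6, -1.0, 0.9]
width: 0.005
gripper_force: 0.3
```

```bash
for i in 1; do python3 -m pendant '[0,0,0.0006,0,0,0,0,0,0,0,0,0,0,0]'; done; python3 -m pendant '[0,0,0.0006,0,0,0,0,0,0,0,0,0,0,0]'
```

```text
clock: 4.78
position: [0.538, -0.0521, 0.083]
ee_rot: [3.136, -0.179, 0.001]
force: [-1.2, -1.4, 4.7]
width: 0.005
gripper_force: 2.5
clock: 5.03
position: [0.5381, -0.0524, 0.0827]
ee_rot: [3.136, -0.18, 0.001]
force: [-1.8, -0.5, 9.6]
width: 0.006
gripper_force: 4.5
```

```bash
python3 -m pendant '[0,-0.0025,-0.0004,0,0,0,0,0,-0.0025,-0.0003,0,0,0,0,0,-0.0025,-0.0001,0,0,0,0]';  python3 -m pendant '[0,-0.0025,0,0,0,0,0,0,-0.0025,0,0,0,0,0,0,-0.0025,0.0001,0,0,0,0]'; python3 -m pendant '[0,-0.0025,0.0002,0,0,0,0,0,-0.0025,0.0004,0,0,0,0,0,0,0,0,0,0,0]'
python3 - <<'E'
from h import *
q=[0.54449117,0.01800061,-0.11090585]
o=observe();print(o["clock"],o["force"])
print("tip fx",tofx(q,o["position"]-[0,0,.011]).round(4))
im=get_image("wrist")[:,:,::-1];cv2.imwrite("pics/w2.png",im)
c=cam("wrist",o);print(proj(c,fx(q,[[.05,.02,.059],[.049,.0313,.059]])))
E
```

```text
clock: 5.4
position: [0.5388, -0.0458, 0.0839]
ee_rot: [3.135, -0.181, 0.001]
force: [-5.8, -2.7, 16.9]
width: 0.005
gripper_force: 8.3
clock: 5.78
position: [0.5399, -0.0375, 0.084]
ee_rot: [3.136, -0.18, 0.002]
force: [-4.6, -0.7, 16.3]
width: 0.011
gripper_force: 8.0
clock: 6.15
position: [0.5406, -0.0313, 0.0831]
ee_rot: [-3.136, 0.178, -0.002]
force: [-3.1, 2.3, 11.4]
width: 0.005
gripper_force: 6.0
6.15 [-3.08996238  2.296548   11.39621718]
tip fx [[ 0.0016 -0.0495  0.0721]]
[[134.93462752 164.45282881]
 [116.02866608 166.16997814]]
```

View pics/w2.png

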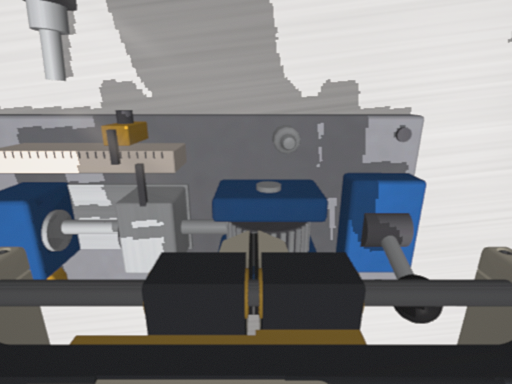

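Pointer tip is at about (139,166) and the mark tip at (114,163), so the jaw is moving. I'll compute the gap, then lift and return.

```bash
python3 - <<'E'
from h import *
q=[0.54449117,0.01800061,-0.11090585]
o=observe();c=cam("wrist",o)
t=tofx(q,back(c,[[139.5,166],[114,163]],.059));print(t.round(4),t[1,1]-t[0,1])
E
python3 -m pendant '[0,0,-0.008,0,0,0,0,-0.001,0.012,0,0,0,0,0,-0.001,0.011,0,0,0,0,0,0,0,0.006,0,0,0,0,0,0,0,0,0,0,0]'
```

```text
[[0.0491 0.0175 0.059 ]
 [0.0509 0.0323 0.059 ]] 0.01479939667586629
clock: 6.82
position: [0.535, -0.0549, 0.0833]
ee_rot: [-3.136, 0.18, 0.002]
force: [-0.0, 0.1, 0.1]
width: 0.003
gripper_force: 0.0
```

```bash
python3 -m pendant '[0.001,0,0.001,0,0,0,0,0,0,0,0,0,0,0]'; python3 -m pendant '[0,0,0.0006,0,0,0,0,0,0,0,0,0,0,0]'
```

```text
clock: 7.08
position: [0.5367, -0.0545, 0.0831]
ee_rot: [-3.136, 0.179, -0.0]
force: [0.4, -0.1, 0.1]
width: 0.005
gripper_force: 0.0
clock: 7.32
position: [0.5366, -0.0548, 0.0825]
ee_rot: [3.136, -0.179, -0.0]
force: [0.3, -0.1, 0.7]
width: 0.006
gripper_force: 0.0
```

```bash
python3 -m pendant '[0,0,0.0008,0,0,0,0,0,0,0,0,0,0,0]'
```

```text
clock: 7.58
position: [0.5367, -0.0549, 0.0819]
ee_rot: [3.136, -0.179, 0.0]
force: [0.3, -0.9, 3.3]
width: 0.005
gripper_force: 1.7
```

```bash
python3 -m pendant '[0,-0.0025,-0.0005,0,0,0,0,0,-0.0025,-0.0006,0,0,0,0,0,-0.0025,-0.0003,0,0,0,0]';  python3 -m pendant '[0,-0.0025,-0.0002,0,0,0,0,0,-0.0025,0,0,0,0,0,0,-0.0025,0,0,0,0,0]'; python3 -m pendant '[0,-0.0025,0.0001,0,0,0,0,0,-0.0025,0.0002,0,0,0,0,0,-0.0025,0.0004,0,0,0,0,0,-0.0025,0.0005,0,0,0,0,0,0,0,0,0,0,0]'
python3 - <<'E'
from h import *
q=[0.54449117,0.01800061,-0.11090585]
o=observe();print(o["clock"],o["force"])
print("tip fx",tofx(q,o["position"]-[0,0,.011]).round(4))
im=get_image("wrist")[:,:,::-1];cv2.imwrite("pics/w3.png",cv2.resize(im[90:230,40:240],None,fx=4,fy=4,interpolation=cv2.INTER_CUBIC))
E
```

```text
clock: 7.95
position: [0.5375, -0.0483, 0.0837]
ee_rot: [3.135, -0.181, 0.001]
force: [-3.9, -4.4, 11.2]
width: 0.004
gripper_force: 5.4
clock: 8.32
position: [0.5384, -0.0401, 0.0842]
ee_rot: [3.136, -0.18, 0.001]
force: [-3.6, -1.5, 12.3]
width: 0.008
gripper_force: 6.1
clock: 8.95
position: [0.5398, -0.029, 0.0826]
ee_rot: [-3.136, 0.178, -0.001]
force: [-1.2, 1.3, 6.6]
width: 0.005
gripper_force: 3.5
8.95 [-1.21320088  1.33536538  6.56890954]
tip fx [[ 0.0005 -0.0472  0.0716]]
```

View pics/w3.png

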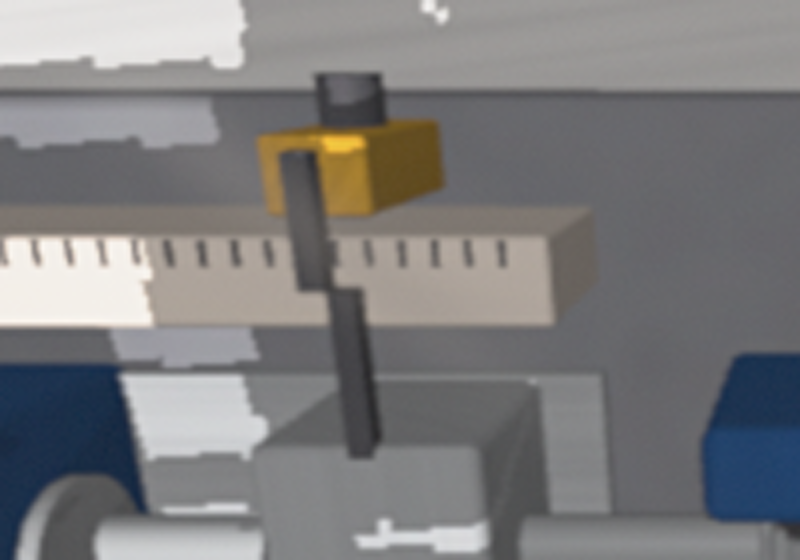

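Mark tip is at about (312,290) in the crop and the pointer tip at (346,290), roughly one blade width (4 mm) still to go.

```bash
python3 - <<'E'
from h import *
q=[0.54449117,0.01800061,-0.11090585]
o=observe();c=cam("wrist",o)
u=np.array([[346,290],[312,290.]])/4+[40,90]
t=tofx(q,back(c,u,.059));print(t.round(4),t[1,1]-t[0,1])
E
python3 -m pendant '[0,0,-0.008,0,0,0,0,-0.001,0.012,0,0,0,0,0,-0.001,0.007,0,0,0,0,0,0,0,0.006,0,0,0,0,0,0,0,0,0,0,0]'
```

```text
[[0.0502 0.0269 0.059 ]
 [0.0502 0.0319 0.059 ]] 0.004989729202290776
clock: 9.62
position: [0.5352, -0.0494, 0.0837]
ee_rot: [3.136, -0.181, -0.0]
force: [-0.1, -1.7, 0.3]
width: 0.002
gripper_force: 0.8
```

```bash
python3 -m pendant '[0.001,0,0.0006,0,0,0,0,0,0,0,0,0,0,0]'
```

```text
clock: 9.88
position: [0.5354, -0.0491, 0.0835]
ee_rot: [3.136, -0.179, -0.003]
force: [-4.3, -3.3, 7.8]
width: 0.007
gripper_force: 4.0
```

```bash
python3 -m pendant '[0,-0.0022,-0.0003,0,0,0,0,0,-0.0022,-0.0002,0,0,0,0,0,-0.0022,-0.0001,0,0,0,0]';  python3 -m pendant '[0,-0.0022,0,0,0,0,0,0,-0.0022,0,0,0,0,0,0,-0.0022,0.0001,0,0,0,0,0,0,0,0,0,0,0]'
python3 - <<'E'
from h import *
q=[0.54449117,0.01800061,-0.11090585]
o=observe();print(o["clock"],o["force"])
print("tip fx",tofx(q,o["position"]-[0,0,.011]).round(4))
im=get_image("wrist")[:,:,::-1];cv2.imwrite("pics/w4.png",cv2.resize(im[90:230,40:240],None,fx=4,fy=4,interpolation=cv2.INTER_CUBIC))
E
```

```text
clock: 10.25
position: [0.5362, -0.0422, 0.0842]
ee_rot: [3.136, -0.179, -0.002]
force: [-4.3, -1.9, 7.2]
width: 0.006
gripper_force: 3.9
clock: 10.75
position: [0.5372, -0.0349, 0.084]
ee_rot: [-3.136, 0.178, 0.002]
force: [-3.1, 0.1, 6.5]
width: 0.007
gripper_force: 3.2
10.75 [-3.10310738  0.06429746  6.48792564]
tip fx [[-0.0014 -0.0534  0.073 ]]
```

View pics/w4.png

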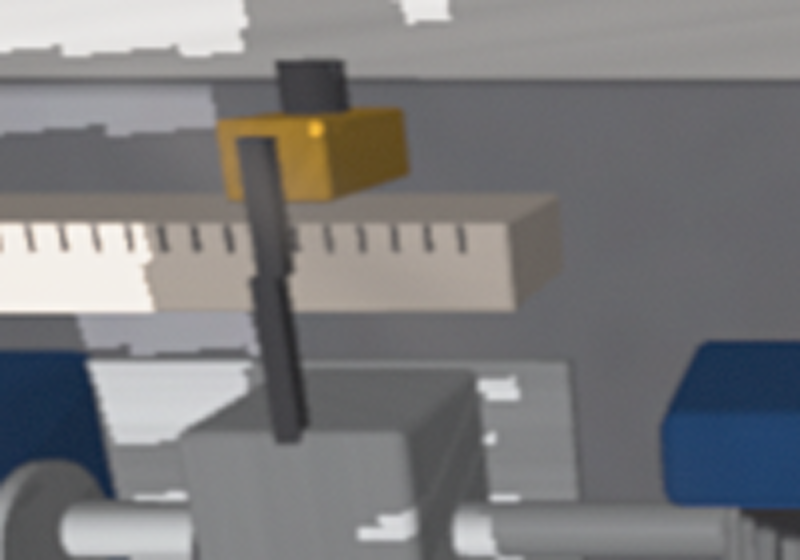

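The blades are lined up: mark tip about (272,278), pointer about (268,280), under 1 mm apart. I'll lift off and move to the near side of the ball.

```bash
python3 -m pendant '[0,0,-0.01,0,0,0,0,0,0,-0.045,0,0,0,0,-0.018,0.03,0,0,0,0,0,-0.018,0.03,0,0,0,0,0,-0.018,0.027,0,0,0,0,0,0,0,0,0,0,0,0,0,0,0,0,0,0,0]'
python3 - <<'E'
from h import *
q=[0.54449117,0.01800061,-0.11090585]
o=observe();print(o["clock"],o["force"],R.from_rotvec(o["ee_rot"]).as_matrix().round(3)[0])
print("tip fx",tofx(q,o["position"]-[0,0,.011]).round(4))
im=get_image("wrist")[:,:,::-1];cv2.imwrite("pics/w5.png",im)
c=cam("wrist",o);print(proj(c,fx(q,[[-.019,-.14,.092],[.049,.0313,.059]])))
E
```

```text
clock: 11.68
position: [0.475, -0.1153, 0.1395]
ee_rot: [-3.136, 0.179, -0.002]
force: [0.3, 0.2, -0.4]
width: 0.004
gripper_force: 0.0
11.675 [ 0.34640806  0.2090319  -0.37760834] [ 0.994 -0.114  0.001]
tip fx [[-0.0543 -0.1402  0.1285]]
[[252.58732622 175.77136008]
 [ 12.15427402  72.43367118]]
```

View pics/w5.png

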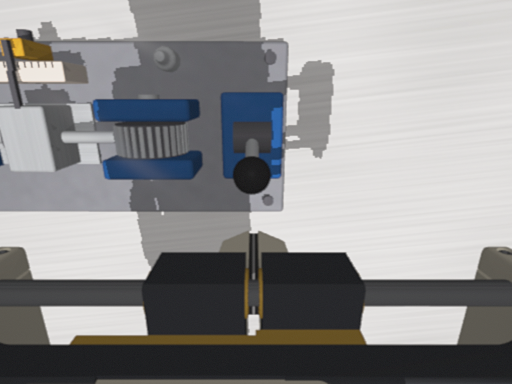

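The ball at (252,175) is right where predicted and straight ahead of the fingertips. The pointer and rider blades are still in line at the left edge. I'll descend and push.

```bash
python3 -m pendant '[0,0,0.02,0,0,0,0,0,0,0.026,0,0,0,0,0,0,0,0,0,0,0]'; python3 -m pendant '[0.004,0,0,0,0,0,0,0.004,0,0,0,0,0,0,0.004,0,0,0,0,0,0]';python3 -m pendant '[0.004,0,0,0,0,0,0,0.004,0,0,0,0,0,0,0.004,0,0,0,0,0,0]';python3 -m pendant '[0.004,0,0,0,0,0,0,0.004,0,0,0,0,0,0,0.004,0,0,0,0,0,0]'
```

```text
clock: 12.1
position: [0.4736, -0.1148, 0.0918]
ee_rot: [-3.136, 0.177, 0.005]
force: [-0.4, 0.0, 0.2]
width: 0.004
gripper_force: 0.0
clock: 12.48
position: [0.4869, -0.1174, 0.0937]
ee_rot: [3.136, -0.18, 0.002]
force: [-1.2, 1.0, 1.6]
width: 0.006
gripper_force: 1.2
clock: 12.85
position: [0.4983, -0.1188, 0.093]
ee_rot: [3.136, -0.179, -0.0]
force: [-0.7, 0.0, 1.4]
width: 0.003
gripper_force: 0.9
clock: 13.22
position: [0.5103, -0.1201, 0.093]
ee_rot: [3.136, -0.179, 0.0]
force: [-0.9, -0.8, 0.9]
width: 0.003
gripper_force: 0.7
```

```bash
python3 -m pendant '[0.004,0,0,0,0,0,0,0.004,0,0,0,0,0,0,0.004,0,0,0,0,0,0]';python3 -m pendant '[0.004,0,0,0,0,0,0,0.003,0,0,0,0,0,0,0,0,0,0,0,0,0]'
python3 - <<'E'
from h import *
q=[0.54449117,0.01800061,-0.11090585]
o=observe();print(o["clock"],o["force"])
print("tip fx",tofx(q,o["position"]-[0,0,.011]).round(4))
im=get_image("wrist")[:,:,::-1];cv2.imwrite("pics/w6.png",im)
c=cam("wrist",o);print(proj(c,fx(q,[[.017,-.14,.092],[.025,-.14,.089],[.033,-.14,.084]])))
E
```

```text
clock: 13.6
position: [0.5221, -0.1215, 0.093]
ee_rot: [3.136, -0.179, 0.0]
force: [-1.2, 0.1, 0.3]
width: 0.003
gripper_force: 0.6
clock: 13.98
position: [0.5292, -0.1223, 0.093]
ee_rot: [3.136, -0.179, 0.0]
force: [-0.3, -0.0, 0.1]
width: -0.001
gripper_force: 0.1
13.975 [-0.30839519 -0.03471289  0.1103223 ]
tip fx [[ 0.0003 -0.1411  0.082 ]]
[[250.7988099  229.94093398]
 [250.75105366 214.32087099]
 [250.73296636 197.6071818 ]]
```

View pics/w6.png

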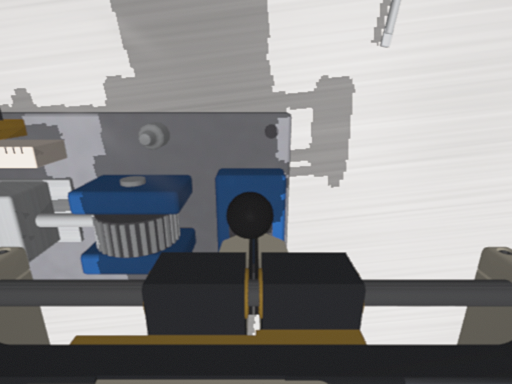

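The ball sits at (250,215), which means x ≈ +25 mm: past 17 mm and short of the stop. I'll back off, lift, check the alignment numerically and by picture, and sign off.

```bash
python3 -m pendant '[-0.015,0,0,0,0,0,0,-0.025,0,0,0,0,0,0,0,0,-0.04,0,0,0,0,0,-0.04,-0.04,0,0,0,0,0,-0.04,-0.04,0,0,0,0,0,-0.04,0,0,0,0,0,0,0,0,0,0,0,0,0,0,0,0,0,0,0]'
python3 - <<'E'
from h import *
o=observe();print(o["clock"],o["force"])
im=get_image("wrist")[:,:,::-1];cv2.imwrite("pics/w7.png",cv2.resize(im[:,:400],None,fx=2,fy=2,interpolation=cv2.INTER_CUBIC)[:600])
q=[0.54449117,0.01800061,-0.11090585]
print(proj(cam("wrist",o),fx(q,[[.049,.0315,.059],[.025,-.14,.089]]))*2)
E
```

```text
clock: 15.02
position: [0.5019, 0.0007, 0.2127]
ee_rot: [3.136, -0.18, -0.001]
force: [0.3, 0.6, 0.8]
width: 0.008
gripper_force: 0.0
15.025 [0.29960128 0.59068913 0.78001712]
[[394.0336241  186.90998367]
 [771.09376016 241.55561932]]
```

View pics/w7.png

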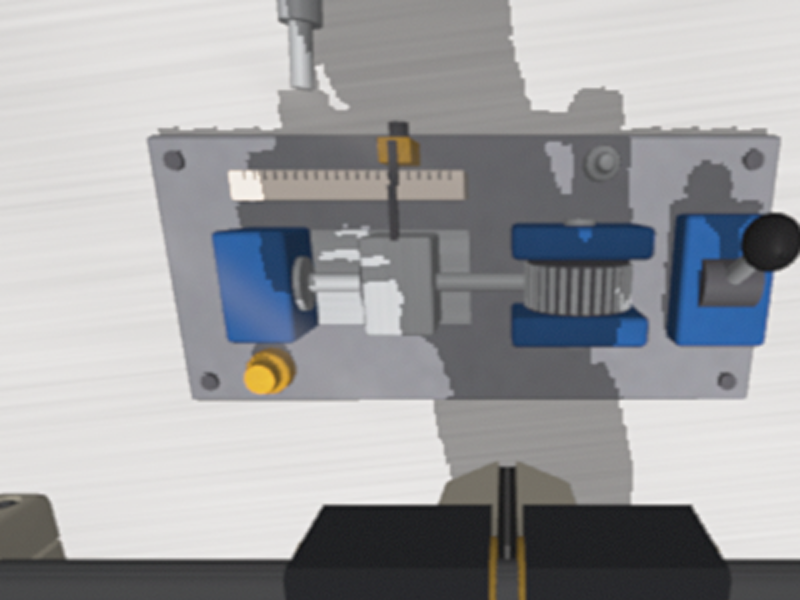

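The blades form one straight line near (394,187). The ball is at (771,241), matching the predicted pixel for x = +25 mm, and the robot is clear.

```bash
python3 -c "from cell import sign_off;print(sign_off())"
```

```text
the job is handed in; nothing more can be done
None
```

Job handed in at about 15 s: the pointer is within about 1 mm of the gauge mark, the lock lever is over at about x = +25 mm, clear of its stop, and the robot touches nothing; the first wheel stroke pressed at about 17 N, a little above the suggested 15 N but well under the 38 N limit.

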